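# Check a case lid's friction hinge

## Task

Check the friction hinge of the small grey transit case: lift the lid by its front tab to about 45 degrees, let go and back off for a good second to see that it stands by itself. Then press straight down on the round bar along the lid's front edge with about 5 N (the weight of half a litre of water, never more than 10 N) for a good second; the lid must not give way. Leave it standing open at about 45 degrees, and leave the things round the case alone.

Things in the scene. Friction and masses are not known exactly. Their poses are not given: they have to be found in the camera images.
- case: grey plastic transit case, fixed to the worktop, 180 (its x) x 200 (its y) x 80 mm high, with a vial rack inside. Origin under its centre, x from the front (tab side, facing the robot) to the hinged rear, y to the left, z up. It carries the lid, bar and tab; shut, the lid's top is 90 mm above the worktop
- lid (a joint): lid angle, rad: 0 shut, grows as the front edge rises and swings back about the rear hinge; end stop 1.75. May start slightly ajar. The hinge has about 2.0 N m dry friction, no spring; lid, bar and tab weigh 0.2 to 0.35 kg together. Near 45 degrees it slips at 11 to 16 N pressed down on the bar; below that it is stiff: a fraction of a millimetre of travel makes several newtons
- hinge_mid (a point): middle of the hinge axis, at 98, 0, 83 mm in the case's frame; the axis runs along the case's y. This frame turns with the lid: its -x points from the hinge to the front edge along the lid
- tab_grip (a point): place to grip the tab, in its middle across, 238 mm from the hinge axis in the lid's plane and 2 mm above the axis when shut; 13 mm from the tab's free end. Pinched on its two sides (fingers closing along the case's y) the tab can pivot between the fingers as the lid turns. Same axes as the hinge's
- grip_tab: black tab, 14 mm wide (along the case's y), 12 mm thick, standing 48 mm out from the front bar in the lid's plane; origin at its root, at the front of the bar, 203 mm from the hinge axis, same axes as the hinge's
- press_bar: round aluminium bar along the lid's front edge, 16 mm diameter, 190 mm long along the case's y; origin at the middle of its axis, 195 mm from the hinge axis, same axes as the hinge's
- press_left (a point): point on the bar's axis 55 mm to the left (+y of the case) of the tab; the place to press is 8 mm straight above it
- press_right (a point): the same, 55 mm to the right of the tab
- vial_0: bystander: closed glass vial with a black cap, 28 mm diameter, 60 mm high, standing at the front left of the case; origin under its centre
- beaker: bystander: small beaker, 50 mm diameter, 59 mm high, standing right of the case; origin under its centre
- screwdriver_0: bystander: screwdriver, 190 mm long, 26 mm thick, lying along the right side of the case toward its front; origin under its middle

How it is judged:
By the outcome, as a careful person would: the job done as asked, in the order asked, and still so for the second after the job is handed in, with the robot touching nothing.
It also fails if it takes over 45 s, if anything falls off the work surface, if the arm or the gripper's body presses on something with over 40 N, if the wrist force passes 120 N, or if a joint passes its speed limit or range.

## Robot

A 6-joint arm with a two-finger parallel gripper is mounted at the origin on a cart in front of the work surface, level with it; the furniture and walls round the work are solid. World frame = base frame: x ahead of the robot, y to its left, z up, the work surface at z = 0. Lengths are in m, angles in degrees, forces in N, time in s.
With the tool pointing down it reaches from about 0.4 to 0.825 m from the base axis. Payload 7 kg.
Tool frame: the origin (TCP) lies between the finger pads; the fingertips stand 11 mm ahead of it and the grasp point (between the pads) lies 8 mm behind it; z points along the fingers, y is the direction in which the jaws open and shut (so a half turn about z gives the same grasp; the last joint's range is limited). The gripper opens to 88 mm and grips with 3 to 60 N. Pads are 19 mm wide; open, the fingers measure 130 mm over their backs; the gripper's body (78 mm by 193 mm) begins 47 mm behind the grasp point.
Start: joints at [-50.988, 20.546, 0.682, 0, -70.136, -16.507], TCP at [0.258, -0.624, 0.238] pointing down, gripper open.
Joint ranges: [-176.03, 176.03], [-82.01, 121.73], [-58.28, 71.71], [-173.87, 95.51], [-174.79, -0.11], [-173.66, 173.66]. Speed limits (degrees/s): [136.94, 136.94, 172.46, 180, 180, 180].

## Interface

Orientations are given as [roll, pitch, yaw] about the fixed x, y, z axes, in that order (R = Rz(yaw) Ry(pitch) Rx(roll)).
In Python, from plant import r gives the robot as it stands.
- The arm moves only by the shell command python3 -m inch 'ROWS' [OPENING] [FORCE]. ROWS is JSON, a list of rows, each an object of numbers: "x", "y", "z": the shift along the tool's x, y, z as a fraction of full scale; "yaw": the turn about the tool's z as a fraction of full scale. In form: [{"x": .., "y": .., "z": .., "yaw": ..}, ...]. A call has 1 to 5 rows; each row shifts and turns the pose as measured when the row begins, along the tool's axes as they then stand; what a row does not reach is not made up. Full scale, the value 1, is 0.025 m for a shift and 4 degrees for a turn. A row lasts 1/12 s, in which the tool goes at most 41.7 mm and 7.16 degrees, less where a joint would pass 70% of its speed; a pose out of reach is approached as far as the arm can. A call with a number of a shift or a turn outside -1 to 1 is refused whole. A call with a gripper value outside its range is refused whole. OPENING is the opening, from -1 (shut) to 1 (fully open), set as the call begins (- or left out, the last holds). The fingers move at their own pace and stop on an object; FORCE is the grip in N (left out, the last holds). Time passes only in rows, so rows that do not move let the fingers close. It gives the time, the measured TCP pose, the force and the opening at its end, in the units of the state.
- r.get_state(): the state, without advancing time (a new reading comes with each control period).
- r.capture(name): name is "scene" or "side" or "wrist"; returns (picture, depth): 480x640x3 uint8, red, green, blue; 480x640 float32, m along the optical axis (not along the pixel's ray), 0 where there is no reading.
- r.camera_info(name): a dict with "mtx" (3x3 intrinsics, pixels), "pose" (4x4, takes a point from camera to world coordinates). Camera axes: x right, y down, z forward; pixel columns grow to the right and rows downward; lengths in m; the calibration is good to about 2 mm. A picture is of the moment at which its call begins: read the wrist's pose just before it. camera_info takes no time and is no camera call; for the wrist camera it gives the pose at the moment of the call.
- r.close_job(): hands the job in, once; it reports no verdict.
The state is a dict: "time_s": time; "joints": joint angles; "qd": joint speeds; "joint_torque": joint torques, N m; "tcp_pos": TCP position; "eef_rot": TCP orientation; "contact_force": force on the tool from outside, world axes, zero at the start; "moment": the same for the moment, N m; "gripper_width": finger opening in m.
Only numpy, scipy, OpenCV 4.12 (cv2) and the standard library are available. Lean on these libraries where they do the work, as an engineer would, in place of code of your own. Each camera call takes 0.05 s, during which the arm holds its last target. There are 200 camera calls.

## Working session

There is one attempt and no reset: what is moved stays moved. The work goes in short steps, Python scripts to look and compute and a shell command to move; the robot and the scene stay as the last step left them, time stands still between calls to the robot, and variables do not carry over. Pictures are saved under pics/ and viewed, about 8 in all and at most 12, crops included, and the job is handed in when it is done.

```bash
ls; mkdir -p pics
python3 - <<'E'
from plant import r
import cv2,numpy as np
s=r.get_state();print(s)
for n in ("scene","side"):
    p,d=r.capture(n);cv2.imwrite(f"pics/{n}0.png",p[:,:,::-1]);np.save(f"pics/{n}0.npy",d)
    print(n,r.camera_info(n))
E
```

```text
pics
{'time_s': 0.0, 'joints': array([-5.09866228e+01,  2.05911963e+01,  6.32973993e-01, -1.93845860e-02,
       -7.01337829e+01, -1.65073416e+01]), 'qd': array([ 0.01368558, -0.07167619, -0.01832364,  0.0364395 , -0.05794185,
        0.00720453]), 'joint_torque': array([-5.29430527e-04, -5.82710767e+01,  2.93052489e+01,  6.99719936e+00,
        6.86201442e-03, -1.89696289e-04]), 'tcp_pos': array([ 0.25817808, -0.62317106,  0.23662159]), 'eef_rot': array([ 1.79906609e+02, -8.67307600e-03, -1.57500559e+02]), 'contact_force': array([ 0.67467023, -0.12367353,  0.74623324]), 'moment': array([-0.02091629, -0.03371679, -0.0172087 ]), 'gripper_width': 0.08742315562995556}
scene {'mtx': array([[488.80438352,   0.        , 316.98945604],
       [  0.        , 488.80438352, 233.03892749],
       [  0.        ,   0.        ,   1.        ]]), 'pose': array([[-0.90005162, -0.31465214,  0.30149812,  0.33989181],
       [-0.43541718,  0.67767941, -0.59258965,  0.37398266],
       [-0.01785947, -0.66463873, -0.7469514 ,  0.73402167],
       [ 0.        ,  0.        ,  0.        ,  1.        ]])}
side {'mtx': array([[531.85402376,   0.        , 311.86430088],
       [  0.        , 531.85402376, 240.11352975],
       [  0.        ,   0.        ,   1.        ]]), 'pose': array([[-0.99106763, -0.07611153,  0.10950795,  0.4806113 ],
       [-0.13331997,  0.54527423, -0.82758794,  0.69012592],
       [ 0.00327712, -0.83479521, -0.55055082,  0.59716418],
       [ 0.        ,  0.        ,  0.        ,  1.        ]])}
```

View pics/scene0.png

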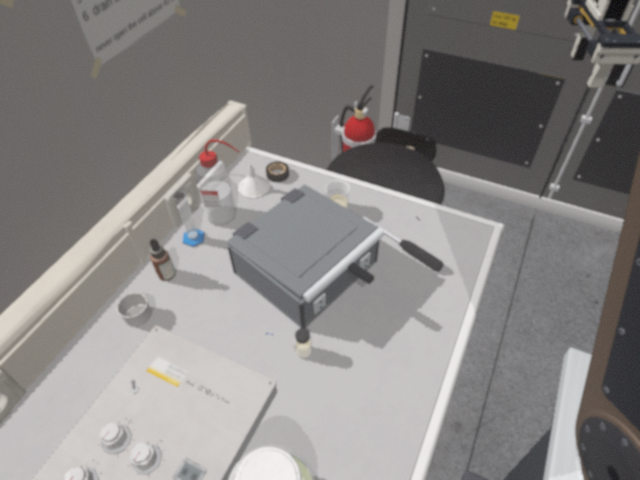

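View pics/side0.png

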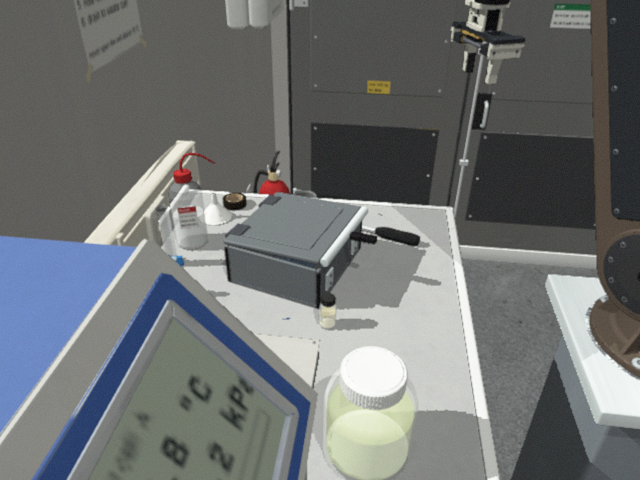

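The scene view shows the case at px (230–380, 190–320), with the bar from about (308,297) to (380,234), the tab at (362,272) and the vial at (304,343). The screwdriver handle is at (422,255) and the beaker at (338,195). I'll enlarge this next.

```bash
cat > h.py <<'E'
import numpy as np,cv2
from plant import r
def w(cam,d,u,v,k=1):
    i=r.camera_info(cam) if isinstance(cam,str) else cam
    z=np.median(d[v-k:v+k+1,u-k:u+k+1]);K=i["mtx"]
    return (i["pose"]@[(u-K[0,2])/K[0,0]*z,(v-K[1,2])/K[1,1]*z,z,1])[:3]
def proj(cam,P):
    i=r.camera_info(cam) if isinstance(cam,str) else cam
    q=np.linalg.inv(i["pose"])@np.r_[P,1];q=i["mtx"]@q[:3];return q[:2]/q[2]
E
python3 - <<'E'
from h import *
d=np.load("pics/scene0.npy");p=cv2.imread("pics/scene0.png")
cv2.imwrite("pics/crop1.png",cv2.resize(p[185:335,225:425],None,fx=4,fy=4,interpolation=cv2.INTER_CUBIC))
for n,u,v in [("table",250,330),("table2",400,330),("lid1",310,200),("lid2",245,240),("lid3",305,240),("lid4",340,235),("lid5",300,275),("bar",320,284),("bar",345,262),("bar",370,240),("tab",364,273),("vialcap",303,335),("drv",425,257)]:
    print(n,np.round(w("scene",d,u,v),4))
E
```

```text
table [ 0.6435  0.0402 -0.    ]
table2 [ 0.4116 -0.0683  0.001 ]
lid1 [ 0.6459 -0.2025  0.0941]
lid2 [ 0.7052 -0.0672  0.0931]
lid3 [ 0.608  -0.1068  0.0989]
lid4 [ 0.558  -0.1424  0.0991]
lid5 [ 0.5813 -0.0359  0.0998]
bar [ 0.5432 -0.0313  0.1033]
bar [ 0.5252 -0.0887  0.1031]
bar [ 0.506  -0.1509  0.1023]
tab [ 0.4884 -0.0805  0.1038]
vialcap [0.5394 0.0394 0.0591]
drv [ 0.4193 -0.2232  0.0203]
```

View pics/crop1.png

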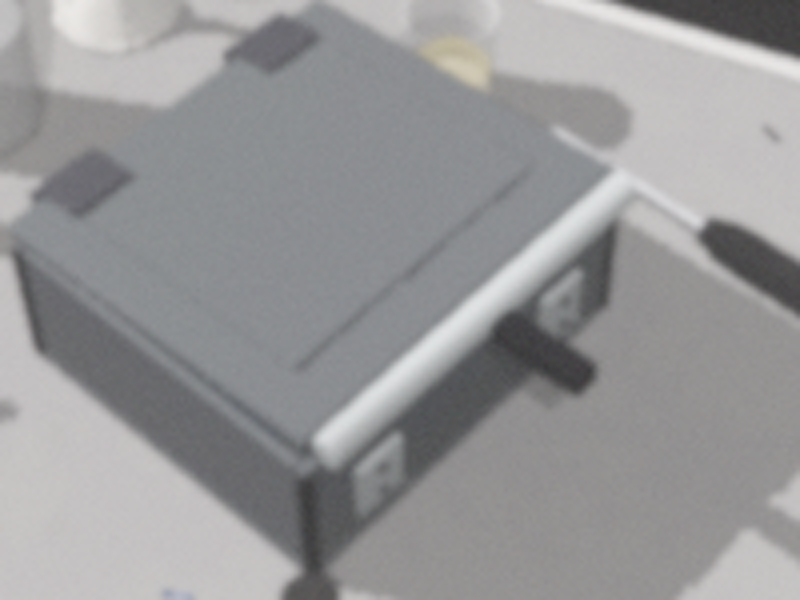

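```bash
cat >> h.py <<'E'
def lidpt(q,L,y,h):   # q=(x,y,yaw,ang) ; L from hinge, h normal to lid
    a=q[3];return casept(q,[.098-L*np.cos(a)+h*np.sin(a), y, .083+L*np.sin(a)+h*np.cos(a)])
def casept(q,P):
    c,s=np.cos(q[2]),np.sin(q[2]);return np.array([q[0]+c*P[0]-s*P[1],q[1]+s*P[0]+c*P[1],P[2]])
E
python3 - <<'E'
from h import *
from scipy.optimize import least_squares as ls
i=r.camera_info("scene")
obs=[(lambda q:casept(q,[-.09,.1,0]),310,570),(lambda q:casept(q,[.09,.1,0]),38,350),(lambda q:casept(q,[-.09,-.1,0]),608,303),
(lambda q:lidpt(q,.195,.095,0),325,449),(lambda q:lidpt(q,.195,-.095,0),624,183),(lambda q:lidpt(q,.251,0,0),580,382)]
f=lambda q:np.concatenate([proj(i,g(q))-[225+u/4,185+v/4] for g,u,v in obs])
s=ls(f,[.62,-.12,-.3,.05],loss='soft_l1');q=s.x
print(q,np.degrees(q[2:]),s.fun.round(1))
np.save("q.npy",q)
for n,P in dict(grip=lidpt(q,.238,0,.002),tabend=lidpt(q,.251,0,0),bartopmid=lidpt(q,.195,0,0)+[0,0,.008],pl=lidpt(q,.195,.055,0),pr=lidpt(q,.195,-.055,0),lidlow=casept(q,[0,0,0])).items(): print(n,P.round(4))
a=[*q[:3],np.pi/4]
print("grip45",lidpt(a,.238,0,.002),"pl45",lidpt(a,.195,.055,0),"pr45",lidpt(a,.195,-.055,0))
d=np.load("pics/scene0.npy")
# bar top ridge depth points near bar
for t in (-.06,-.03,.03,.06):
    P=lidpt(q,.195,t,0)+[0,0,.008];u,v=proj(i,P).round().astype(int);print(t,P.round(4),w(i,d,u,v).round(4))
P=lidpt(q,.238,0,.006);u,v=proj(i,P).round().astype(int);print(P.round(4),w(i,d,u,v).round(4))
E
```

```text
[ 0.61919697 -0.12405682 -0.30524133  0.05356821] [-17.48904007   3.06923225] [ 0.2  0.6  0.1 -1.1 -1.  -0.1 -0.6  0.4  0.   0.4  1.8 -0.6]
grip [ 0.4861 -0.0821  0.0977]
tabend [ 0.4736 -0.0782  0.0964]
bartopmid [ 0.5269 -0.095   0.1014]
pl [ 0.5435 -0.0425  0.0934]
pr [ 0.5104 -0.1474  0.0934]
lidlow [ 0.6192 -0.1241  0.    ]
grip45 [ 0.55350366 -0.10335761  0.25270563] pl45 [ 0.59768368 -0.0596126   0.22088582] pr45 [ 0.56462611 -0.16452779  0.22088582]
-0.06 [ 0.5089 -0.1522  0.1014] [ 0.5081 -0.1513  0.1035]
-0.03 [ 0.5179 -0.1236  0.1014] [ 0.5182 -0.1228  0.1027]
0.03 [ 0.536  -0.0664  0.1014] [ 0.5362 -0.0655  0.103 ]
0.06 [ 0.545  -0.0378  0.1014] [ 0.5446 -0.038   0.1023]
[ 0.4863 -0.0822  0.1017] [ 0.4855 -0.0818  0.1038]
```

The fit agrees with the depth readings to about 2 mm: case yaw is −17.5° and the lid is about 3.3° ajar. I'll turn the tool to match the case (+40°) and then approach.

```bash
python3 -m inch '[{"yaw":1},{"yaw":1},{"yaw":1},{"yaw":1},{"yaw":1}]' 0.2 35; python3 -m inch '[{"yaw":1},{"yaw":1},{"yaw":1},{"yaw":1},{"yaw":1}]'; python3 -m inch '[{"y":1},{"y":1},{"y":1},{"y":1},{"y":1}]'
```

```text
validation failed for argument at $[0]...
validation failed for argument at $[0]...
validation failed for argument at $[0]...
```

Rows need all four keys.

```bash
python3 -m inch '[{"x":0,"y":0,"z":0,"yaw":1},{"x":0,"y":0,"z":0,"yaw":1},{"x":0,"y":0,"z":0,"yaw":1},{"x":0,"y":0,"z":0,"yaw":1},{"x":0,"y":0,"z":0,"yaw":1}]' 0.2 35;python3 -m inch '[{"x":0,"y":0,"z":0,"yaw":1},{"x":0,"y":0,"z":0,"yaw":1},{"x":0,"y":0,"z":0,"yaw":1},{"x":0,"y":0,"z":0,"yaw":1},{"x":0,"y":0,"z":0,"yaw":1}]'; python3 -m inch '[{"x":0,"y":1,"z":0,"yaw":0},{"x":0,"y":1,"z":0,"yaw":0},{"x":0,"y":1,"z":0,"yaw":0},{"x":0,"y":1,"z":0,"yaw":0},{"x":0,"y":1,"z":0,"yaw":0}]'
```

```text
time_s: 0.52
tcp_pos: [0.2576, -0.622, 0.2338]
eef_rot: [179.7, -0.2, -178.2]
contact_force: [-1.0, 0.1, -1.1]
gripper_width: 0.0598
time_s: 0.93
tcp_pos: [0.2571, -0.6206, 0.2308]
eef_rot: [179.5, -0.5, 160.7]
contact_force: [0.1, -0.6, 0.3]
gripper_width: 0.0526
time_s: 1.35
tcp_pos: [0.2973, -0.5013, 0.2269]
eef_rot: [179.4, -0.9, 160.0]
contact_force: [1.2, -0.1, 0.2]
gripper_width: 0.0527
```

```bash
python3 -m inch '[{"x":-0.08,"y":1,"z":-0.03,"yaw":-0.08},{"x":-0.08,"y":1,"z":-0.03,"yaw":-0.08},{"x":-0.08,"y":1,"z":-0.03,"yaw":-0.08},{"x":-0.08,"y":1,"z":-0.03,"yaw":-0.08},{"x":-0.08,"y":1,"z":-0.03,"yaw":-0.08}]';python3 -m inch '[{"x":-0.08,"y":1,"z":-0.03,"yaw":-0.08},{"x":-0.08,"y":1,"z":-0.03,"yaw":-0.08},{"x":-0.08,"y":1,"z":-0.03,"yaw":-0.08},{"x":-0.08,"y":1,"z":-0.03,"yaw":-0.08},{"x":-0.08,"y":1,"z":-0.03,"yaw":-0.08}]';python3 -m inch '[{"x":-0.08,"y":1,"z":-0.03,"yaw":-0.08},{"x":-0.08,"y":1,"z":-0.03,"yaw":-0.08},{"x":-0.08,"y":1,"z":-0.03,"yaw":-0.08},{"x":-0.08,"y":1,"z":-0.03,"yaw":-0.08},{"x":-0.08,"y":1,"z":-0.03,"yaw":-0.08}]'
```

```text
time_s: 1.77
tcp_pos: [0.3482, -0.3799, 0.23]
eef_rot: [179.2, -1.1, 161.6]
contact_force: [0.2, -0.1, 0.2]
gripper_width: 0.0524
time_s: 2.18
tcp_pos: [0.3963, -0.2573, 0.2344]
eef_rot: [179.1, -1.2, 163.2]
contact_force: [1.1, 0.3, 1.0]
gripper_width: 0.0526
time_s: 2.6
tcp_pos: [0.4407, -0.1335, 0.2394]
eef_rot: [179.1, -1.2, 164.9]
contact_force: [0.0, 0.1, -0.2]
gripper_width: 0.0527
```

```bash
python3 -m inch '[{"x":-0.4,"y":0.8,"z":0.6,"yaw":0.2},{"x":-0.4,"y":0.8,"z":0.6,"yaw":0.2},{"x":-0.4,"y":0.8,"z":0.6,"yaw":0.2}]'
python3 - <<'E'
from h import *
q=np.load("q.npy");i=r.camera_info("wrist");p,d=r.capture("wrist");np.save("pics/w1.npy",d)
print(r.get_state()["tcp_pos"],i)
for P in (lidpt(q,.238,0,.008),lidpt(q,.251,0,.006),lidpt(q,.203,0,.006),lidpt(q,.195,.055,.008)):
    print(proj(i,P))
cv2.imwrite("pics/w1.png",p[:,:,::-1])
E
```

```text
time_s: 2.85
tcp_pos: [0.4876, -0.0787, 0.1975]
eef_rot: [178.9, -0.9, 162.6]
contact_force: [0.5, -0.3, 0.1]
gripper_width: 0.0524
[ 0.48872565 -0.07674807  0.19417183] {'mtx': array([[357.07693865,   0.        , 313.27034901],
       [  0.        , 357.07693865, 237.6365821 ],
       [  0.        ,   0.        ,   1.        ]]), 'pose': array([[ 0.29876974,  0.91644664,  0.26619956,  0.41457772],
       [ 0.95415033, -0.29219863, -0.06493922, -0.05925046],
       [ 0.01826982,  0.27339627, -0.96172797,  0.3447628 ],
       [ 0.        ,  0.        ,  0.        ,  1.        ]])}
[306.4009653  247.02536135]
[306.3364696  228.62935048]
[306.56487705 290.18148273]
[380.06886209 300.57983898]
```

View pics/w1.png

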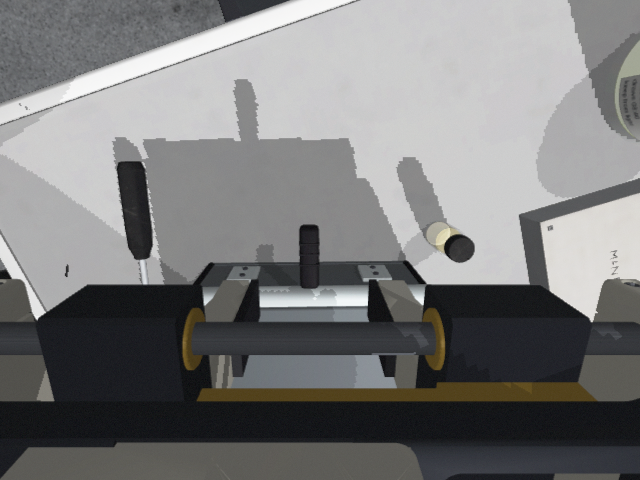

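The wrist view shows the tab centred at px (310,255) with its end at row 225, 3–4 px from the prediction. The fingers straddle it and the vial and screwdriver are clear. I'll descend.

```bash
python3 -m inch '[{"x":0.03,"y":-0.06,"z":0.75,"yaw":0},{"x":0.03,"y":-0.06,"z":0.75,"yaw":0},{"x":0.03,"y":-0.06,"z":0.75,"yaw":0},{"x":0,"y":0,"z":0.6,"yaw":0},{"x":0,"y":0,"z":0.4,"yaw":0}]'; python3 -m inch '[{"x":0,"y":0,"z":0,"yaw":0}]'
cat > e.py <<'E'
from h import *
q=np.load("q.npy");s=r.get_state();from scipy.spatial.transform import Rotation as R
M=R.from_euler('xyz',s["eef_rot"],degrees=True).as_matrix()
g=s["tcp_pos"]-.008*M[:,2]
c,sn=np.cos(q[2]),np.sin(q[2]);d=g-[q[0],q[1],0]
x,y=c*d[0]+sn*d[1],-sn*d[0]+c*d[1]
ang=np.arctan2(d[2]-.083,.098-x)
print("t",round(s["time_s"],2),"tcp",s["tcp_pos"].round(4),"rot",s["eef_rot"].round(1),"graspcase",np.round([x,y,d[2]],4),"ang",round(np.degrees(ang),1),"rad",round(np.hypot(.098-x,d[2]-.083),4),"F",s["contact_force"].round(1),"w",round(s["gripper_width"],4))
E
python3 e.py
```

```text
time_s: 3.32
tcp_pos: [0.4855, -0.076, 0.1092]
eef_rot: [179.0, -1.0, 162.8]
contact_force: [0.7, -0.5, 0.2]
gripper_width: 0.0525
time_s: 3.4
tcp_pos: [0.4838, -0.0761, 0.1068]
eef_rot: [179.1, -1.3, 162.8]
contact_force: [-0.7, -0.2, 0.2]
gripper_width: 0.0523
t 3.4 tcp [ 0.4838 -0.0761  0.1068] rot [179.1  -1.3 162.8] graspcase [-0.1434  0.0049  0.1148] ang 7.5 rad 0.2435 F [-0.7 -0.2  0.2] w 0.0523
```

```bash
python3 -m inch '[{"x":-0.08,"y":-0.08,"z":0.35,"yaw":0},{"x":-0.06,"y":-0.06,"z":0.3,"yaw":0}]'; python3 -m inch '[{"x":0,"y":0,"z":0,"yaw":0}]'; python3 e.py
python3 - <<'E'
from h import *
p,d=r.capture("wrist");cv2.imwrite("pics/w2.png",cv2.resize(p[200:400,180:450,::-1],None,fx=2.9,fy=2.9))
E
python3 e.py
```

```text
time_s: 3.57
tcp_pos: [0.4865, -0.0802, 0.0907]
eef_rot: [179.1, -1.2, 162.8]
contact_force: [-0.3, -0.3, -0.6]
gripper_width: 0.0526
time_s: 3.65
tcp_pos: [0.4861, -0.0806, 0.0896]
eef_rot: [179.1, -1.3, 162.8]
contact_force: [-0.4, 0.8, 0.0]
gripper_width: 0.0526
t 3.65 tcp [ 0.4861 -0.0806  0.0896] rot [179.1  -1.3 162.8] graspcase [-0.1398  0.0014  0.0976] ang 3.5 rad 0.2382 F [-0.4  0.8  0. ] w 0.0526
t 3.7 tcp [ 0.4864 -0.0805  0.0902] rot [179.1  -1.2 162.8] graspcase [-0.1396  0.0015  0.0982] ang 3.7 rad 0.2381 F [1.1 0.1 0.3] w 0.0524
```

View pics/w2.png

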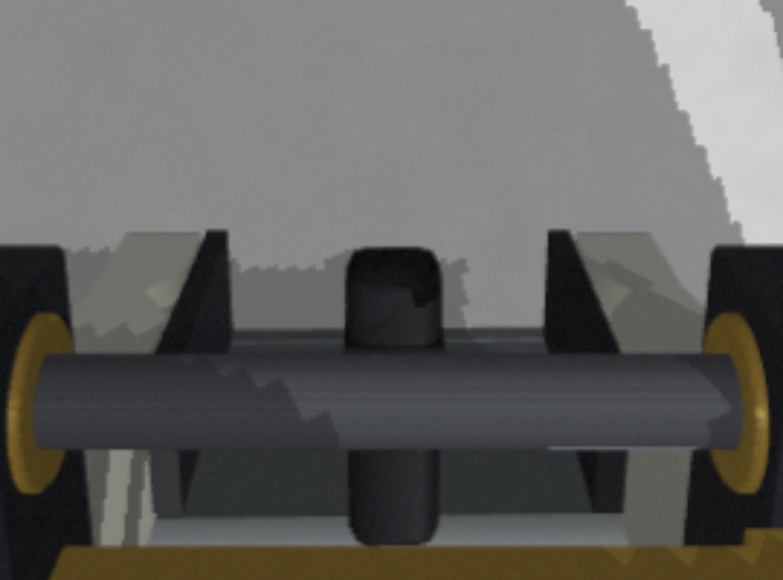

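The tab is centred between the jaws: tab centre at px 394, jaw centre at 388, so about 1 mm off. I'll close the jaws, waiting through camera calls so the tool doesn't droop.

```bash
python3 -m inch '[{"x":0,"y":0.03,"z":-0.02,"yaw":0}]' -1 35
python3 - <<'E'
from h import *
for _ in range(12): r.capture("side")
print(r.get_state()["moment"])
E
python3 e.py
```

```text
time_s: 3.78
tcp_pos: [0.4867, -0.08, 0.0909]
eef_rot: [179.1, -1.2, 162.8]
contact_force: [-0.2, -0.4, 0.0]
gripper_width: 0.0497
[-0.18693908  0.11080192 -0.03214112]
t 4.38 tcp [ 0.4866 -0.0798  0.0909] rot [179.1  -1.2 162.8] graspcase [-0.1396  0.0022  0.0989] ang 3.8 rad 0.2381 F [-1.   0.5  1.4] w 0.0138
```

```bash
python3 -m inch '[{"x":-0.04,"y":0,"z":-0.4,"yaw":0},{"x":-0.07,"y":0,"z":-0.66,"yaw":0},{"x":-0.12,"y":0,"z":-0.65,"yaw":0}]'; python3 e.py
```

```text
time_s: 4.63
tcp_pos: [0.4916, -0.0814, 0.1293]
eef_rot: [179.1, -1.5, 162.7]
contact_force: [5.4, -0.9, -12.6]
gripper_width: 0.0134
t 4.63 tcp [ 0.4916 -0.0814  0.1293] rot [179.1  -1.5 162.7] graspcase [-0.1343  0.0022  0.1373] ang 13.2 rad 0.2386 F [  5.4  -0.9 -12.6] w 0.0134
```

```bash
python3 -m inch '[{"x":-0.17,"y":0,"z":-0.64,"yaw":0},{"x":-0.22,"y":0,"z":-0.63,"yaw":0},{"x":-0.26,"y":0,"z":-0.61,"yaw":0},{"x":-0.3,"y":0,"z":-0.59,"yaw":0}]'; python3 e.py
```

```text
time_s: 4.97
tcp_pos: [0.511, -0.0874, 0.1855]
eef_rot: [179.0, -2.3, 162.5]
contact_force: [1.8, 2.1, -13.5]
gripper_width: 0.0134
t 4.97 tcp [ 0.511  -0.0874  0.1855] rot [179.   -2.3 162.5] graspcase [-0.1139  0.0023  0.1935] ang 27.5 rad 0.239 F [  1.8   2.1 -13.5] w 0.0134
```

```bash
python3 -m inch '[{"x":-0.34,"y":0,"z":-0.58,"yaw":0},{"x":-0.37,"y":0,"z":-0.55,"yaw":0},{"x":-0.41,"y":0,"z":-0.52,"yaw":0}]'; python3 e.py
```

```text
time_s: 5.22
tcp_pos: [0.5314, -0.0938, 0.2194]
eef_rot: [178.9, -3.5, 162.4]
contact_force: [-5.6, 7.7, -8.3]
gripper_width: 0.0142
t 5.22 tcp [ 0.5314 -0.0938  0.2194] rot [178.9  -3.5 162.4] graspcase [-0.0923  0.0024  0.2273] ang 37.2 rad 0.2389 F [-5.6  7.7 -8.3] w 0.0142
```

```bash
python3 -m inch '[{"x":-0.43,"y":0,"z":-0.51,"yaw":0},{"x":-0.3,"y":0,"z":-0.3,"yaw":0}]'; python3 e.py;  python3 - <<'E'
from h import *
for _ in range(4): r.capture("side")
E
python3 e.py
```

```text
time_s: 5.38
tcp_pos: [0.5432, -0.0973, 0.2341]
eef_rot: [178.9, -4.6, 162.3]
contact_force: [-9.3, 7.2, -4.9]
gripper_width: 0.0137
t 5.38 tcp [ 0.5432 -0.0973  0.2341] rot [178.9  -4.6 162.3] graspcase [-0.0799  0.0025  0.2421] ang 41.8 rad 0.2387 F [-9.3  7.2 -4.9] w 0.0137
t 5.58 tcp [ 0.5436 -0.0975  0.2346] rot [178.9  -4.4 162.3] graspcase [-0.0795  0.0025  0.2426] ang 42.0 rad 0.2387 F [-8.   6.5  1.8] w 0.0139
```

```bash
python3 -m inch '[{"x":-0.28,"y":0.03,"z":-0.4,"yaw":0},{"x":-0.25,"y":0.03,"z":-0.3,"yaw":0}]'
python3 - <<'E'
from h import *
for _ in range(4): r.capture("side")
E
python3 e.py
```

```text
time_s: 5.75
tcp_pos: [0.5524, -0.1001, 0.245]
eef_rot: [179.1, -5.2, 162.2]
contact_force: [-4.5, -1.1, -11.8]
gripper_width: 0.0134
t 5.95 tcp [ 0.5529 -0.1003  0.2454] rot [179.   -5.1 162.2] graspcase [-0.0697  0.0026  0.2534] ang 45.5 rad 0.2391 F [ -4.7  -1.5 -11.4] w 0.014
```

```bash
python3 -m inch '[{"x":0,"y":0,"z":0,"yaw":0}]' 0
python3 - <<'E'
from h import *
for _ in range(9): r.capture("side")
E
python3 e.py; python3 -m inch '[{"x":0,"y":0,"z":-0.6,"yaw":0},{"x":0,"y":0,"z":-1,"yaw":0},{"x":0,"y":0,"z":-1,"yaw":0},{"x":0,"y":0,"z":-1,"yaw":0},{"x":0,"y":0,"z":-1,"yaw":0}]'
python3 - <<'E'
from h import *
i=r.camera_info("scene");p,d=r.capture("scene");np.save("pics/scene2.npy",d)
cv2.imwrite("pics/scene2.png",cv2.resize(p[120:345,200:500,::-1],None,fx=2.66,fy=2.66,interpolation=cv2.INTER_CUBIC))
q=np.load("q.npy")
for a in (43,45,47):
    b=[*q[:3],np.radians(a)]
    print(a,[((proj(i,P)-[200,120])*2.66).round() for P in (lidpt(b,.195,.095,0),lidpt(b,.195,-.095,0),lidpt(b,.251,0,0))])
    for t in (-.08,-.05,.05,.08):
        P=lidpt(b,.195,t,0)+[0,0,.008];u,v=proj(i,P).round().astype(int);print(t,P.round(4),w(i,d,u,v).round(4))
E
python3 e.py
```

```text
time_s: 6.03
tcp_pos: [0.5532, -0.1004, 0.2454]
eef_rot: [179.0, -5.1, 162.2]
contact_force: [-0.6, 0.9, -0.6]
gripper_width: 0.0163
t 6.48 tcp [ 0.5533 -0.1002  0.246 ] rot [179.   -5.1 162.2] graspcase [-0.0694  0.0028  0.254 ] ang 45.6 rad 0.2392 F [-0.5  0.5 -0.9] w 0.0431
time_s: 6.9
tcp_pos: [0.5601, -0.1048, 0.3592]
eef_rot: [179.2, -5.6, 162.2]
contact_force: [0.7, -0.3, 0.3]
gripper_width: 0.0442
43 [array([204., 289.]), array([430., 118.]), array([379., 183.])]
-0.08 [ 0.5526 -0.187   0.224 ] [ 0.5516 -0.1846  0.2264]
-0.05 [ 0.5616 -0.1583  0.224 ] [ 0.5614 -0.1559  0.227 ]
0.05 [ 0.5917 -0.063   0.224 ] [ 0.5909 -0.0605  0.227 ]
0.08 [ 0.6007 -0.0343  0.224 ] [ 0.5991 -0.0328  0.2267]
45 [array([197., 279.]), array([425., 108.]), array([371., 169.])]
-0.08 [ 0.5571 -0.1884  0.2289] [ 0.5577 -0.191   0.2275]
-0.05 [ 0.5661 -0.1598  0.2289] [ 0.5665 -0.1597  0.2282]
0.05 [ 0.5962 -0.0644  0.2289] [ 0.5971 -0.0661  0.2276]
0.08 [ 0.6052 -0.0358  0.2289] [ 0.6066 -0.0376  0.2271]
47 [array([190., 268.]), array([419.,  99.]), array([362., 155.])]
-0.08 [ 0.5618 -0.1898  0.2336] [ 0.7652 -0.7108 -0.2291]
-0.05 [ 0.5708 -0.1612  0.2336] [ 0.5917 -0.2099  0.1881]
0.05 [ 0.6009 -0.0659  0.2336] [ 0.6238 -0.1034  0.1915]
0.08 [ 0.6099 -0.0372  0.2336] [ 0.63   -0.0693  0.1957]
t 6.95 tcp [ 0.562  -0.1057  0.3649] rot [179.1  -5.2 162.2] graspcase [-5.930e-02  2.000e-04  3.729e-01] ang 61.5 rad 0.3298 F [ 1.8 -0.9  7.7] w 0.0439
```

View pics/scene2.png

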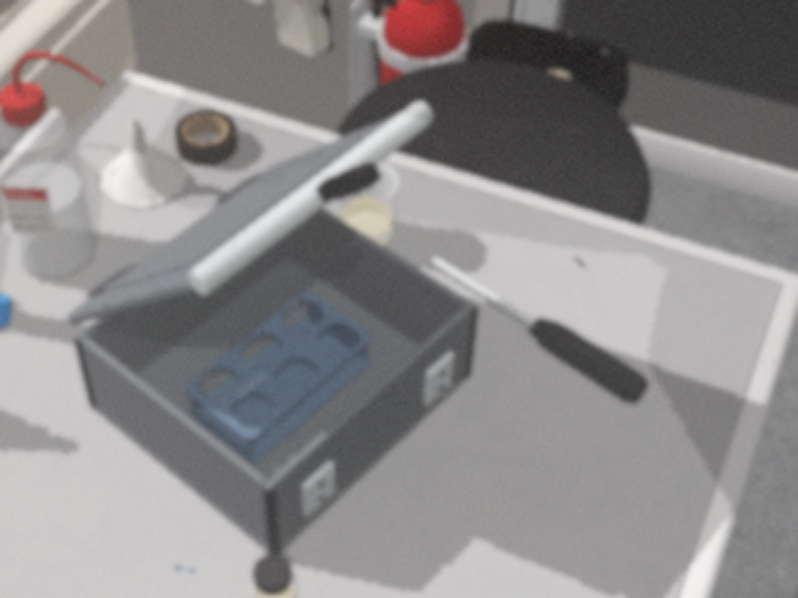

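The lid stands alone at about 44°: bar ends at px (205,278) and (425,115), tab end at (375,175), and the bystanders haven't moved. I'll close the jaws and keep waiting, backed off by more than 100 mm.

```bash
cat > t.py <<'E'
import sys;from h import *
from scipy.spatial.transform import Rotation as R
q=np.load("q.npy");F=[]
for k in range(int(sys.argv[1])): r.capture("side");F.append(r.get_state()["contact_force"])
s=r.get_state();M=R.from_euler('xyz',s["eef_rot"],degrees=True).as_matrix()
g=s["tcp_pos"]+.011*M[:,2];c,sn=np.cos(q[2]),np.sin(q[2]);C=np.array([[c,sn,0],[-sn,c,0],[0,0,1]])
print("t",round(s["time_s"],2),"tipcase",(C@(g-[q[0],q[1],0])).round(4),"F",s["contact_force"].round(1),"w",s["gripper_width"].round(3),"rot",s["eef_rot"].round(1))
if F: print("Fz",np.round([f[2] for f in F],1),"mean",np.mean(F,0).round(1))
a=np.radians(44.3);e=C@M  # case->tool
D=np.array([.098-.195*np.cos(a),.055,.083+.195*np.sin(a)+.008])-C@(g-[q[0],q[1],0])
print("to press_left, tool units",(e.T@D/.025).round(2),"dz mm",(D[2]*1e3).round(1),"down in tool",(e.T@[0,0,-1]).round(3))
E
python3 -m inch '[{"x":0,"y":0,"z":0,"yaw":0}]' -1 35; python3 t.py 22
```

```text
time_s: 7.03
tcp_pos: [0.5628, -0.1057, 0.3667]
eef_rot: [179.1, -5.0, 162.2]
contact_force: [0.1, 0.5, -1.5]
gripper_width: 0.0406Traceback (most recent call last):
  File "t.py", line 7, in <module>
    print("t",round(s["time_s"],2),"tipcase",(C@(g-[q[0],q[1],0])).round(4),"F",s["contact_force"].round(1),"w",s["gripper_width"].round(3),"rot",s["eef_rot"].round(1))
                                                                                                                ^^^^^^^^^^^^^^^^^^^^^^^^
AttributeError: 'float' object has no attribute 'round'
```

```bash
sed -i 's/s\["gripper_width"\].round(3)/round(s["gripper_width"],4)/' t.py; python3 t.py 0
```

```text
t 8.13 tipcase [-0.061   0.0005  0.354 ] F [-0.1  0.7  0.7] w 0.0004 rot [179.1  -5.2 162.2]
to press_left, tool units [-1.22  2.11  5.01] dz mm -126.8 down in tool [-0.09  -0.015  0.996]
```

```bash
python3 -m inch '[{"x":-0.5,"y":1,"z":0,"yaw":0},{"x":-0.5,"y":1,"z":0.5,"yaw":0},{"x":-0.1,"y":0.2,"z":0.9,"yaw":0},{"x":-0.1,"y":0,"z":0.9,"yaw":0},{"x":0,"y":0,"z":0.7,"yaw":0}]'; python3 t.py 5
```

```text
time_s: 8.55
tcp_pos: [0.6056, -0.0582, 0.2917]
eef_rot: [178.9, -4.6, 162.1]
contact_force: [0.8, 0.5, -1.5]
gripper_width: 0.0003
t 8.8 tipcase [-0.0331  0.0581  0.2839] F [0.3 0.1 0.7] w 0.0005 rot [178.9  -4.4 162.1]
Fz [-4.9  0.3  0.2  0.4  0.7] mean [-0.5  0.1 -0.7]
to press_left, tool units [ 0.16 -0.17  2.29] dz mm -56.7 down in tool [-0.077 -0.019  0.997]
```

```bash
python3 -m inch '[{"x":0.1,"y":-0.1,"z":0.8,"yaw":0},{"x":0.1,"y":-0.07,"z":0.7,"yaw":0},{"x":0,"y":0,"z":0.4,"yaw":0}]'; python3 t.py 4
```

```text
time_s: 9.05
tcp_pos: [0.6004, -0.0606, 0.2548]
eef_rot: [178.7, -3.7, 162.1]
contact_force: [-0.3, -0.4, 0.2]
gripper_width: 0.0002
t 9.25 tipcase [-0.0373  0.0553  0.2444] F [ 0.3 -0.2  0.2] w 0.0004 rot [178.7  -3.7 162.1]
Fz [-2.  -0.6 -0.2  0.2] mean [ 0.   0.2 -0.6]
to press_left, tool units [ 0.13 -0.03  0.7 ] dz mm -17.2 down in tool [-0.065 -0.022  0.998]
```

```bash
python3 -m inch '[{"x":0.1,"y":0,"z":0.35,"yaw":0},{"x":0.06,"y":0,"z":0.15,"yaw":0}]'; python3 t.py 4
```

```text
time_s: 9.42
tcp_pos: [0.5981, -0.0588, 0.2452]
eef_rot: [178.6, -3.5, 162.1]
contact_force: [0.1, 0.6, -1.1]
gripper_width: 0.0001
t 9.62 tipcase [-0.0402  0.056   0.2348] F [-0.8  0.1  0.3] w 0.0001 rot [178.7  -3.5 162.2]
Fz [-0.5 -0.7  0.   0.3] mean [-0.5  0.4 -0.2]
to press_left, tool units [ 0.03 -0.05  0.31] dz mm -7.6 down in tool [-0.06  -0.023  0.998]
```

```bash
python3 -m inch '[{"x":0,"y":0,"z":0.1,"yaw":0}]'; python3 t.py 2; python3 -m inch '[{"x":0,"y":0,"z":0.08,"yaw":0}]'; python3 t.py 2
```

```text
time_s: 9.7
tcp_pos: [0.5985, -0.0589, 0.2439]
eef_rot: [178.6, -3.4, 162.2]
contact_force: [-0.5, -0.1, 0.6]
gripper_width: 0.0003
t 9.8 tipcase [-0.0405  0.0561  0.2321] F [ 0.2 -0.4 -0.4] w 0.0007 rot [178.7  -3.5 162.2]
Fz [-1.3 -0.4] mean [-0.3  0.1 -0.8]
to press_left, tool units [ 0.03 -0.05  0.2 ] dz mm -4.9 down in tool [-0.061 -0.023  0.998]
time_s: 9.88
tcp_pos: [0.5981, -0.0588, 0.2413]
eef_rot: [178.6, -3.4, 162.2]
contact_force: [0.2, 0.2, 0.0]
gripper_width: 0.0004
t 9.98 tipcase [-0.0408  0.0561  0.2297] F [-0.5 -1.1  0.2] w 0.0005 rot [178.7  -3.5 162.2]
Fz [0.1 0.2] mean [-0.4 -0.5  0.1]
to press_left, tool units [ 0.03 -0.05  0.1 ] dz mm -2.5 down in tool [-0.061 -0.023  0.998]
```

```bash
python3 -m inch '[{"x":0,"y":0,"z":0.03,"yaw":0}]'; python3 t.py 2; python3 -m inch '[{"x":0,"y":0,"z":0.02,"yaw":0}]'; python3 t.py 2
```

```text
time_s: 10.07
tcp_pos: [0.5978, -0.0587, 0.24]
eef_rot: [178.7, -3.5, 162.2]
contact_force: [-0.5, -0.5, 3.3]
gripper_width: 0.0008
t 10.17 tipcase [-0.0407  0.0561  0.2291] F [ 0.4 -0.3  1.7] w 0.0005 rot [178.7  -3.5 162.2]
Fz [2.2 1.7] mean [0.2 0.3 2. ]
to press_left, tool units [ 0.03 -0.05  0.08] dz mm -2.0 down in tool [-0.061 -0.023  0.998]
time_s: 10.25
tcp_pos: [0.5979, -0.0588, 0.24]
eef_rot: [178.7, -3.5, 162.2]
contact_force: [-1.5, 0.5, 3.9]
gripper_width: 0.0005
t 10.35 tipcase [-0.0407  0.0561  0.229 ] F [-0.4 -1.2  3.9] w 0.0007 rot [178.7  -3.5 162.2]
Fz [3.2 3.9] mean [-0.5 -0.7  3.6]
to press_left, tool units [ 0.03 -0.05  0.07] dz mm -1.8 down in tool [-0.061 -0.023  0.998]
```

```bash
python3 -m inch '[{"x":0,"y":0,"z":0.025,"yaw":0}]'; python3 t.py 3
```

```text
time_s: 10.43
tcp_pos: [0.5979, -0.0588, 0.2399]
eef_rot: [178.7, -3.4, 162.2]
contact_force: [-2.2, 0.1, 6.0]
gripper_width: 0.0006
t 10.58 tipcase [-0.0406  0.0562  0.2289] F [-1.1  1.2  4.8] w 0.0006 rot [178.7  -3.4 162.2]
Fz [4.5 4.8 4.8] mean [-1.9  1.6  4.7]
to press_left, tool units [ 0.03 -0.05  0.07] dz mm -1.7 down in tool [-0.06  -0.023  0.998]
```

About 4.8 N and steady. I'll hold it for 1.5 s.

```bash
python3 t.py 32
```

```text
t 12.18 tipcase [-0.0406  0.0561  0.2289] F [-1.3  0.1  5.1] w 0.0007 rot [178.7  -3.4 162.2]
Fz [5.1 5.  6.  5.  4.6 6.  5.8 5.  4.7 4.9 6.4 6.  4.9 5.  5.2 5.3 5.4 5.5
 4.2 5.4 5.  5.  5.9 5.2 5.9 4.6 5.7 5.3 5.4 4.7 5.6 5.1] mean [-1.7  0.5  5.3]
to press_left, tool units [ 0.03 -0.05  0.07] dz mm -1.7 down in tool [-0.06  -0.023  0.998]
```

```bash
python3 -m inch '[{"x":0.02,"y":0,"z":-0.4,"yaw":0},{"x":0.05,"y":0,"z":-1,"yaw":0},{"x":0.05,"y":0,"z":-1,"yaw":0},{"x":0.05,"y":0,"z":-1,"yaw":0},{"x":0.05,"y":0,"z":-1,"yaw":0}]'; python3 t.py 8
python3 - <<'E'
from h import *
i=r.camera_info("scene");p,d=r.capture("scene")
cv2.imwrite("pics/scene3.png",cv2.resize(p[120:345,200:500,::-1],None,fx=2.66,fy=2.66,interpolation=cv2.INTER_CUBIC))
d0=np.load("pics/scene2.npy");q=np.load("q.npy")
b=[*q[:3],np.radians(44.7)]
for t in (-.08,-.05,.05,.08):
    P=lidpt(b,.195,t,0)+[0,0,.008];u,v=proj(i,P).round().astype(int);print(t,P.round(4),w(i,d0,u,v).round(4),w(i,d,u,v).round(4))
E
```

```text
time_s: 12.6
tcp_pos: [0.5952, -0.0614, 0.3484]
eef_rot: [178.9, -4.1, 162.1]
contact_force: [0.3, 1.3, 0.7]
gripper_width: 0.0009
t 13.0 tipcase [-0.0426  0.0528  0.3351] F [-0.3  0.3 -0.8] w 0.0005 rot [178.9  -4.2 162.1]
Fz [ 7.3  0.4 -0.2 -1.  -0.4  0.1  0.3 -0.8] mean [0.3 0.1 0.7]
to press_left, tool units [-0.36  0.01  4.3 ] dz mm -107.9 down in tool [-0.073 -0.019  0.997]
-0.08 [ 0.5564 -0.1882  0.2282] [ 0.5567 -0.1885  0.2278] [ 0.5564 -0.1878  0.2283]
-0.05 [ 0.5654 -0.1595  0.2282] [ 0.5649 -0.16    0.2285] [ 0.5654 -0.1611  0.2275]
0.05 [ 0.5955 -0.0642  0.2282] [ 0.5958 -0.0638  0.2282] [ 0.5956 -0.0635  0.2285]
0.08 [ 0.6045 -0.0356  0.2282] [ 0.6034 -0.0351  0.2288] [ 0.6038 -0.0356  0.2282]
```

View pics/scene3.png

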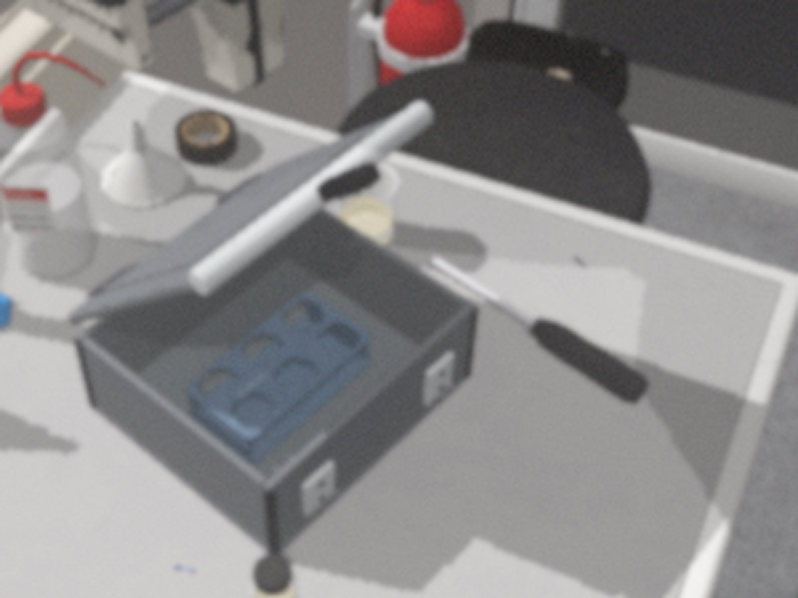

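The picture matches the one before the press: bar ends are still at (205,278) and (425,115), and the vial, beaker and screwdriver haven't moved. The tool is about 107 mm clear of the lid, so I'm handing in the job.

```bash
python3 -c "
from plant import r
r.close_job()"
```

```text
the job is handed in; nothing more can be done
```

The hinge check is done and handed in at about 13 s: the lid held both times and is standing open at about 45°.

- **Lift:** I gripped the tab on its two sides and raised the lid from about 3° to about 45°. After letting go I backed off more than 100 mm for over a second, and the lid stood by itself.
- **Press:** I pressed down on the bar 55 mm left of the tab. The force held for about 1.6 s, averaging 5.3 N with readings between 4.2 and 6.4 N. The highest reading I saw was 7.3 N, once, as the tool started up and away; it may come from the tool's own motion. The fingertip height did not change during the hold.
- **Last checks:** The final picture and depth match those from before the press to within about 1 mm, with the lid at about 44–45°. The vial, beaker and screwdriver have not moved, and the gripper is clear of everything.
- **Small deviations:** The tool drifted 3–5° from vertical during the work. It was about 3.5° off during the press, which added a sideways force of about 1.7 N. The first scene fit and the wrist picture disagreed on the tab's position by 2–3 mm, so I corrected for that before gripping.

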